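Shorten the telescoping reach pole by one hole

TASK

Shorten the telescoping reach pole lying in its wooden cradle by one hole: press in its sprung button, slide the inner tube into the outer tube, and let the button spring fully up again in the next hole, the one in the black collar. Work with light fingertip pushes (never more than about 15 N on the pole, a pinch included), leave the other things on the cart where they stand, and take the hand away at the end.

Things in the scene. Friction and masses are not known exactly. Their poses are not given: they have to be found in the camera images.
- reach_pole: Telescoping reach pole, fixed in a wooden cradle on the cart. Origin: on the cart top under the centre of the first hole; z up, y along the pole from the black grip (-y) to the steel hook (+y), x across. Outer tube: square aluminium, 26 mm wide, y = -40 to +250 mm, flat top 54 mm above the cart. Cradle cheeks 50 mm wide, 46 mm high at y = -26 and +225 mm.
- first_hole (a point): Centre of the first of three square holes, each 18 mm long, that widen a 10 mm slot along the outer tube's top; at the tube's top face, axes as the pole's. The button starts latched here (2 mm play either way). Pressed 3 mm or more, its shoulder drops under the wall and the inner tube slides towards +y with 2 to 4 N.
- collar_zone (a point): Fixed point on the tube's top 88 mm along +y from the first hole. The next hole is in a black collar, a saddle 32 mm wide, 113 mm long, about flush with the tube's top. It is clamped anew each time: its hole is anywhere 65 to 112 mm from the first; not measured, so feel for it. A button left free springs up there and the tube stops dead; one still held down passes it.
- last_hole (a point): Centre, at the tube's top, of the last hole, 185 mm along +y from the first: one too far. Between holes, once slid some 12 mm past a hole's centre, the wall holds the button 3 mm down with its cap sticking out; it need not be pressed any more, and the tube can be slid on by pushing the side of the cap or the end of the grip.
- button_top (a point): Centre of the top of the release button: a steel cap 18 mm in diameter and 14 mm tall on a thin stem, fixed to the inner tube, rising through the slot. Up in a hole, its top is 76 mm above the cart (22 mm above the tube) and the cap's underside 8 mm above the tube. Moves with the button; axes as the pole's.
- release_button (a joint): How far the button is pressed down (m): 0 fully up, 0.0065 at its stop. Spring: 4 N at 0, about 6 N at 3 mm, 8.5 N at the stop. About 0.003 when held down by the wall between holes.
- inner_tube (a joint): How far the inner tube has slid into the outer one (m): 0 latched in the first hole, growing as the pole shortens; in the next hole it reads that hole's distance, 0.065 to 0.112, give or take 2 mm of play; in the last hole 0.185. Its free end has a black grip 30 mm in diameter, from y = -197 to -252 mm at the start, axis 37 mm above the cart.
- pot: Bystander: small cast aluminium pot, 132 mm in diameter, 85 mm high, with two side loops. Origin under its centre.
- sugar_bowl: Bystander: white porcelain sugar bowl with lid, 96 mm in diameter, 103 mm high. Origin under its centre.
- ramekin: Bystander: glass ramekin, 84 mm in diameter, 45 mm high. Origin under its centre.
- spatula: Bystander: flat bamboo spatula, 285 mm long along its y, 55 mm wide, 8 mm thick. Origin under its handle, 90 mm from the handle end.
- whisk: Bystander: flat black silicone whisk, 245 mm long along its y, 58 mm wide, 18 mm thick. Origin under its handle, 90 mm from the handle end.
- spice_jar: Bystander: small glass spice jar, 44 mm in diameter, 85 mm high. Origin under its centre.

How it is judged:
On the way, in this order (a step that is already met when the one before it is completed fails the run):
1. the button is pressed in and its shoulder is clear of the first hole (value of joint release_button above 0.0025 m and value of joint inner_tube below 0.008 m), for 0.05 s.
2. the inner tube has been slid out of the first hole, with the button under the wall (value of joint release_button above 0.0015 m and value of joint inner_tube above 0.012 m), for 0.05 s.
At the end, for the whole second after the job is handed in: The button is fully up again (pressed less than 1.5 mm) in the next hole, the one in the black collar (inner tube slid in by 61 to 117 mm), the tube at rest (value of joint release_button below 0.0015 m and value of joint inner_tube between 0.061 and 0.117 m and velocity of joint inner_tube between -0.005 and 0.005 m/s); the robot touches nothing.
It fails at once if the pole, its button or tube is pushed or gripped by the hand with more than 15 N (contact force between any of the fingers, the arm and reach_pole above 15 N).
It fails at once if a bystander is moved by more than 20 mm (distance of any of pot, sugar_bowl, ramekin, spatula, whisk, spice_jar from where it was at the start of the episode above 0.02 m).
It also fails if it takes over 45 s, if anything falls off the work surface, if the arm or the gripper's body presses on something with over 40 N, if the wrist force passes 120 N, or if a joint passes its speed limit or range.

ROBOT

A 7-joint arm with a two-finger parallel gripper is mounted at the origin on the work surface. World frame = base frame: x ahead of the robot, y to its left, z up, the work surface at z = 0. Lengths are in m, angles in rad, forces in N, time in s.
With the tool pointing down it reaches from about 0.4 to 0.875 m from the base axis. Payload 6.5 kg.
Tool frame: the origin (TCP) lies midway between the tips of the shut fingers; the grasp point (between the pads) lies manip.pinch_z behind it (manip.pinch_z is the distance from the TCP to the grasp point, in m); z points along the fingers, y is the line along which they close (so a half turn about z gives the same grasp; the last joint's range is limited). The gripper opens to 85 mm and grips with 20 to 120 N. Pads are 22 mm wide; open, the fingers measure 114 mm over their backs; the gripper's body (76 mm by 85 mm) begins 54 mm behind the grasp point. The pads swing forward as they close: fully open they stand 13 mm farther back than shut.
Start: joints at [-1.197, 0.536, -0.004, 1.538, 0.003, 1.067, -0.071], TCP at [0.277, 0.588, 0.231] pointing down, gripper open.
Joint ranges: [-2.7, 2.7], [-0.37, 2.16], [-1.27, 1.26], [0.24, 2.4], [-1.31, 4.45], [0.19, 1.91], [-2.76, 2.76]. Speed limits (rad/s): [2.39, 2.39, 3.14, 3.14, 3.14, 3.14, 3.14].

INTERFACE

Orientations are given as a unit quaternion [w, x, y, z].
In Python, from cell import manip, cams gives the robot as it stands. The module is installed in compiled form; this text tells all that it offers.
- The arm moves only by the tool apply_moves, never from a script. Its argument "deltas" is a list that holds one entry, the list of rows, each a list of 7 numbers: the shift along the tool's x, y, z in mm, then the turn, a rotation vector about the tool's x, y, z in degrees, then the finger opening in mm, from 0 to 85.4. In form: [[[x, y, z, wx, wy, wz, hand], ...]]. A call has 1 to 12 rows; each row shifts and turns the commanded pose from where the row before left it, along the tool's axes as they then stand; what a row does not reach is not made up. A row lasts 1/10 s, in which the tool goes at most 50 mm and 8.59 degrees, less where a joint would pass 70% of its speed; a pose out of reach is approached as far as the arm can. A call with a gripper value outside its range is refused whole. The fingers move at their own pace and stop on an object; "squeeze" is the grip in N (left out, the last holds). Time passes only in rows, so rows that do not move let the fingers close. It gives the time, the measured TCP pose, the force, the opening and the grip force at its end, in the units of the state.
- manip.read_state(): the state, without advancing time (a new reading comes with each control period).
- cams.grab_frame(name): name is "scene" or "top"; returns a dict with "pixels" (384x512x3 uint8, red, green, blue), "depth" (384x512 float32, m along the optical axis (not along the pixel's ray), 0 where there is no reading), "fx", "fy", "cx", "cy" (pixels), "view" (4x4, takes a point from world to camera coordinates). Camera axes: x right, y down, z forward; pixel columns grow to the right and rows downward; lengths in m; the calibration is good to about 2 mm. A picture is of the moment at which its call begins.
- manip.finish_job(): hands the job in; it is judged then, once.
The state is a dict: "t": time; "joint_positions": joint angles; "qd": joint speeds; "joint_efforts": joint torques, N m; "eef_pos": TCP position; "orientation": TCP orientation; "ft_force": force on the tool from outside, world axes, zero at the start; "torque": the same for the moment, N m; "grip_width": finger opening in m; "finger_force": force on a finger pad.
Only numpy, scipy, OpenCV 4.12 (cv2) and the standard library are available. Lean on these libraries where they do the work, as an engineer would, in place of code of your own. Each camera call takes 0.05 s, during which the arm holds its last target. There are 200 camera calls.

## Working session

There is one attempt and no reset: what is moved stays moved. The work goes in short steps, Python scripts to look and compute and a tool call to move; the robot and the scene stay as the last step left them, time stands still between calls to the robot, and variables do not carry over. Pictures are saved under pics/ and viewed, at most 10 in all, crops included, and the job is handed in when it is done.

Besides the shell and the picture viewer there is one more tool, called after "Emit:" as name(argument=value, ...), one argument or row to a line, values as JSON. apply_moves: Moves the arm, as the interface text tells. Its arguments: {"type":"object","properties":{"deltas":{"type":"array","items":{"type":"array","items":{"type":"array","items":{"type":"number"}}}},"squeeze":{"type":"number"}},"required":["deltas"]}

```bash
mkdir -p pics; python3 - <<'E'
from cell import manip,cams
import numpy as np,cv2
for n in("scene","top"):
    f=cams.grab_frame(n); np.savez(f"{n}0.npz",**f); cv2.imwrite(f"pics/{n}0.png",f["pixels"][:,:,::-1]); print(n,f["fx"],f["view"].round(3).tolist())
s=manip.read_state(); print(s, manip.pinch_z)
E
```

```text
scene 488.6866511957907 [[0.818, 0.575, -0.002, -0.512], [0.307, -0.439, -0.845, -0.102], [-0.486, 0.691, -0.535, 1.266], [0.0, 0.0, 0.0, 1.0]]
top 389.30731724017716 [[0.02, -1.0, -0.018, 0.034], [-0.995, -0.018, -0.094, 0.613], [0.094, 0.019, -0.995, 0.731], [0.0, 0.0, 0.0, 1.0]]
{'t': 0.1, 'joint_positions': array([-1.19720245,  0.5371004 , -0.00443576,  1.53877216,  0.0025599 ,
        1.06732244, -0.0711703 ]), 'qd': array([-0.00025922,  0.00066477, -0.00072532, -0.00170541,  0.00040424,
        0.00083974, -0.00074382]), 'joint_efforts': array([ 2.33237457e-03, -5.84569073e+01,  1.05162911e+00, -2.59775573e+01,
        1.26036452e-02,  4.65748395e-03,  2.53985650e-05]), 'eef_pos': array([0.27649746, 0.58762018, 0.23049509]), 'orientation': array([-1.32733266e-04,  2.18090147e-01,  9.75928302e-01, -7.87324347e-04]), 'ft_force': array([-1.14604961, -0.06433072,  0.19393278]), 'torque': array([ 0.03539236, -0.01460267,  0.0232285 ]), 'finger_force': 0.0, 'grip_width': 0.08570421523656181} 0.0187
```

View pics/top0.png

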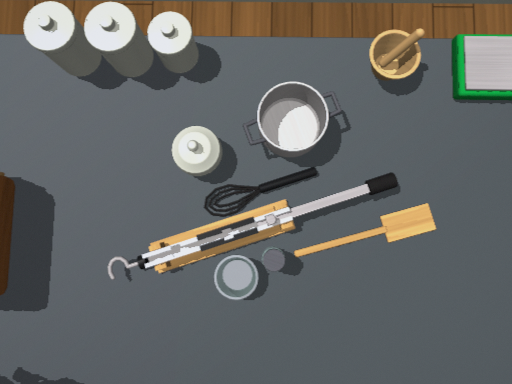

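View pics/scene0.png

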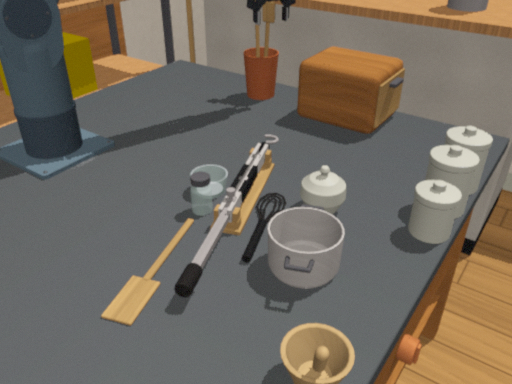

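The top view shows the pole running from its grip at about (382,184) to its hook at about (118,268). The button is near (271,219), and the jar (274,260), ramekin (237,277) and whisk (260,188) sit beside it. Next I'll measure it.

```bash
cat > h.py <<'E'
import numpy as np,cv2
def cloud(f):
    v,u=np.mgrid[:384,:512]; d=f["depth"]
    p=np.stack([(u-f["cx"])/f["fx"]*d,(v-f["cy"])/f["fy"]*d,d],-1)
    V=f["view"]; return (p-V[:3,3])@V[:3,:3]
def pix(f,P):
    c=f["view"][:3,:3]@P+f["view"][:3,3]; return f["fx"]*c[0]/c[2]+f["cx"],f["fy"]*c[1]/c[2]+f["cy"]
E
python3 - <<'E'
from h import *
f=dict(np.load("top0.npz")); P=cloud(f)
print("table z",np.median(P[300:380,300:450,2]))
b=P[209:230,261:283].reshape(-1,3); q=b[b[:,2]>0.069]; print("button",len(q),q.mean(0),q.min(0),q.max(0))
v,u=np.mgrid[:384,:512]
# tube top faces (outer): z .050-.058 near axis line
a=np.array([382,184.]);c=np.array([146,262.]);n=(c-a)/np.linalg.norm(c-a)
dist=abs((u-a[0])*n[1]-(v-a[1])*n[0])
m=(dist<12)&(P[...,2]>.0505)&(P[...,2]<.058)&(u<290)&(u>140)
q=P[m]; x,y=q[:,0],q[:,1]
vx=cv2.fitLine(q[:,:2].astype(np.float32),cv2.DIST_HUBER,0,.01,.01).ravel();print("outer",len(q),vx,np.median(q[:,2]))
m=(dist<14)&(P[...,2]>.03)&(P[...,2]<.056)&(u>300)&(u<400)
q=P[m]; print("inner",cv2.fitLine(q[:,:2].astype(np.float32),cv2.DIST_HUBER,0,.01,.01).ravel(),q.min(0),q.max(0))
for n,(x0,x1,y0,y1) in dict(jar=(262,288,246,274),ram=(212,262,254,302),whisk=(200,320,165,218),bowl=(170,225,125,178),pot=(240,345,80,160)).items():
    q=P[y0:y1,x0:x1].reshape(-1,3);q=q[q[:,2]>(.01 if n!='jar' else .06)];print(n,q.min(0).round(3),q.max(0).round(3))
g=f["pixels"][170:280,100:410,::-1]; cv2.imwrite("pics/c.png",cv2.resize(g,(775,275),interpolation=cv2.INTER_CUBIC))
E
```

```text
table z -0.000646324521402769
button 71 [0.56170977 0.01497042 0.09565277] [0.54116138 0.00714175 0.07226605] [0.56973362 0.0307378  0.78634431]
outer 1380 [ 0.36171553 -0.9322885   0.50619453  0.16947405] 0.05362578128562423
inner [ 0.32854027 -0.94448996  0.6172568  -0.14323899] [ 0.5739468  -0.22508655  0.03235295] [ 0.65820896 -0.04459743  0.05473281]
jar [ 0.47  -0.012  0.074] [0.541 0.031 0.786]
ram [0.413 0.03  0.01 ] [0.541 0.118 0.786]
whisk [ 0.541 -0.079  0.01 ] [0.67  0.151 0.786]
bowl [0.541 0.031 0.035] [0.738 0.204 0.786]
pot [ 0.541 -0.113  0.01 ] [0.819 0.07  0.786]
```

View pics/c.png

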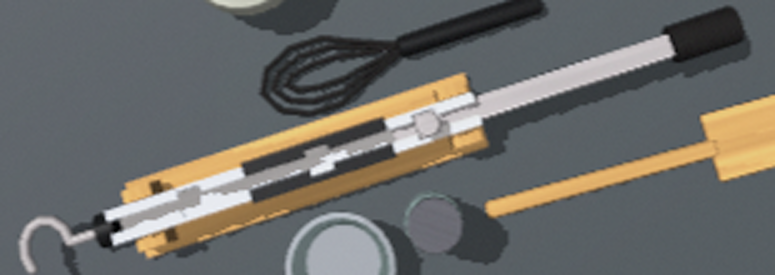

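```bash
python3 - <<'E'
from h import *
f=dict(np.load("top0.npz")); P=cloud(f); V=f["view"];R=V[:3,:3];o=-R.T@V[:3,3]
def ray(u,v,z):
    d=R.T@np.array([(u-f["cx"])/f["fx"],(v-f["cy"])/f["fy"],1]); return o+d*(z-o[2])/d[2]
b=P[209:230,261:283];m=(b[...,2]>.069)&(b[...,2]<.08);q=b[m];print("button cloud",q.mean(0),q.min(0),q.max(0), len(q))
vv,uu=np.nonzero(m);print("px",uu.mean()+261,vv.mean()+209)
c=lambda x,y:(100+x/2.5-.3,170+y/2.5-.3)
B=ray(*c(427,124),.0755)
g=f["pixels"].astype(int).sum(2); sub=g[165:205,360:405]; vv,uu=np.nonzero(sub<70); print(len(uu))
import itertools
v,u=np.nonzero(g<70); k=(u>364)&(u<402)&(v>168)&(v<198); u,v=u[k],v[k]; G=ray(u.mean(),v.mean(),.047); print("grip px",u.mean(),v.mean(),u.min(),u.max())
E_=ray(*c(110,227),.045) 
# outer tube side edges by bright pixels: section mids
for x0 in(150,160,185,195,262,282):
    col=f["pixels"][:,x0].astype(int).min(1); r=np.nonzero(col[205:275]>170)[0]+205; print(x0,r.min() if len(r) else 0,r.max() if len(r) else 0, ray(x0,(r.min()+r.max())/2,.054)[:2] if len(r) else '')
print("B",B,"G",G,"dist",np.linalg.norm((B-G)[:2]))
d=(B-G)[:2];print("ang",np.degrees(np.arctan2(d[1],d[0])))
for p in((320,157),(189,198)): 
    H=ray(*c(*p),.054); print("hole",H,np.linalg.norm((H-B)[:2]))
E
```

```text
button cloud [0.56230538 0.01451339 0.07563272] [0.55498069 0.00714175 0.07226605] [0.56973362 0.021862   0.07792003] 69
px 270.0 219.0
30
grip px 380.96666666666664 189.83333333333334 366 395
150 252 265 [0.48494086 0.23699567]
160 249 262 [0.49087774 0.2184607 ]
185 240 254 [0.50758826 0.17214723]
195 237 251 [0.51353826 0.15357286]
262 215 229 [0.55704018 0.02892915]
282 209 222 [ 0.56993809 -0.00838916]
B [0.56177904 0.01359165 0.0755    ] G [ 0.6224736  -0.19579256  0.047     ] dist 0.2180036184768133
ang 106.165380156862
hole [0.536167   0.09284689 0.054     ] 0.08329086980107839
hole [0.50369172 0.19022749 0.054     ] 0.1859418040692823
```

Emit:
apply_moves(
  deltas=[
    [[0, 0, 0, 0, 0, 7.6, 0], [0, 0, 0, 0, 0, 7.6, 0], [0, 0, 0, 0, 0, 7.6, 0], [0, 0, 0, 0, 0, 7.6, 0], [0, 0, 0, 0, 0, 7.6, 0], [0, 0, 0, 0, 0, 7.6, 0], [-40, 5, 0, 0, 0, 0, 0], [-40, 5, 0, 0, 0, 0, 0], [-40, 5, 0, 0, 0, 0, 0], [-40, 5, 0, 0, 0, 0, 0], [-40, 5, 0, 0, 0, 0, 0], [-40, 5, 0, 0, 0, 0, 0]],
  ],
  squeeze=20,
)

```text
t: 1.3
eef_pos: [0.3843, 0.3696, 0.231]
orientation: [-0.0, 0.579, 0.815, -0.0]
ft_force: [0.0, -0.2, -0.5]
grip_width: -0.0001
finger_force: 0.0
```

Emit:
apply_moves(
  deltas=[
    [[-40, 5, 0, 0, 0, 0, 0], [-40, 5, 0, 0, 0, 0, 0], [-40, 5, 0, 0, 0, 0, 0], [-40, 5, 0, 0, 0, 0, 0], [-40, 5, 0, 0, 0, 0, 0], [-40, 5, 0, 0, 0, 0, 0], [-40, 5, 0, 0, 0, 0, 0], [-40, 5, 0, 0, 0, 0, 0], [-40, 5, 0, 0, 0, 0, 0], [-30, 5, 0, 0, 0, 0, 0], [0, 0, 0, 0, 0, 0, 0], [0, 0, 0, 0, 0, 0, 0]],
  ],
)

```text
t: 2.5
eef_pos: [0.5592, 0.0191, 0.2309]
orientation: [-0.0, 0.58, 0.815, -0.0]
ft_force: [-1.2, 0.0, 0.3]
grip_width: -0.0
finger_force: 0.0
```

```bash
cat > s.py <<'E'
from cell import manip
import numpy as np
from scipy.spatial.transform import Rotation as R
s=manip.read_state();q=s["orientation"];r=R.from_quat([*q[1:],q[0]]).as_matrix()
e=np.array([-.327,.945,0]);x=np.array([.945,.327,0]);o=np.array([.5620,.0145,0])
d=s["eef_pos"]-o
print("t",s["t"],"pole xyz mm",(np.array([d@x,d@e,d[2]])*1e3).round(1),"F pole",np.array([s["ft_force"]@x,s["ft_force"]@e,s["ft_force"][2]]).round(2),s["grip_width"])
print("toolx",r[:,0].round(3),"z",r[:,2].round(3),"btn in tool mm",(r.T@(o+[0,0,.076]-s["eef_pos"])*1e3).round(1),"yawerr",np.degrees(np.arctan2(r[:,0]@-x,r[:,0]@e)).round(2))
E
python3 s.py
```

```text
t 2.5 pole xyz mm [ -1.1   5.2 230.9] F pole [-1.12  0.41  0.3 ] -4.338627589664394e-05
toolx [-0.328  0.945  0.   ] z [-0.001 -0.    -1.   ] btn in tool mm [ -5.3   1.2 154.9] yawerr 0.03
```

Emit:
apply_moves(
  deltas=[
    [[-5, 1, 30, 0, 0, 0, 0], [0, 0, 40, 0, 0, 0, 0], [0, 0, 40, 0, 0, 0, 0], [0, 0, 25, 0, 0, 0, 0], [0, 0, 10, 0, 0, 0, 0], [0, 0, 4, 0, 0, 0, 0], [0, 0, 0, 0, 0, 0, 0], [0, 0, 0, 0, 0, 0, 0]],
  ],
)

```text
t: 3.3
eef_pos: [0.5631, 0.0155, 0.0837]
orientation: [0.001, 0.579, 0.815, 0.001]
ft_force: [0.3, 0.7, 0.1]
grip_width: 0.0002
finger_force: 0.0
```

```bash
python3 s.py; python3 -c "
from cell import cams
import cv2
f=cams.grab_frame('scene');cv2.imwrite('pics/d.png',cv2.resize(f['pixels'][110:310,150:350,::-1],(600,600),interpolation=cv2.INTER_CUBIC))"
```

```text
t 3.3 pole xyz mm [ 1.4  0.5 83.7] F pole [0.52 0.61 0.07] 0.0002221234367705604
toolx [-0.329  0.944 -0.   ] z [ 0.002  0.    -1.   ] btn in tool mm [-0.5 -1.4  7.7] yawerr 0.14
```

View pics/d.png

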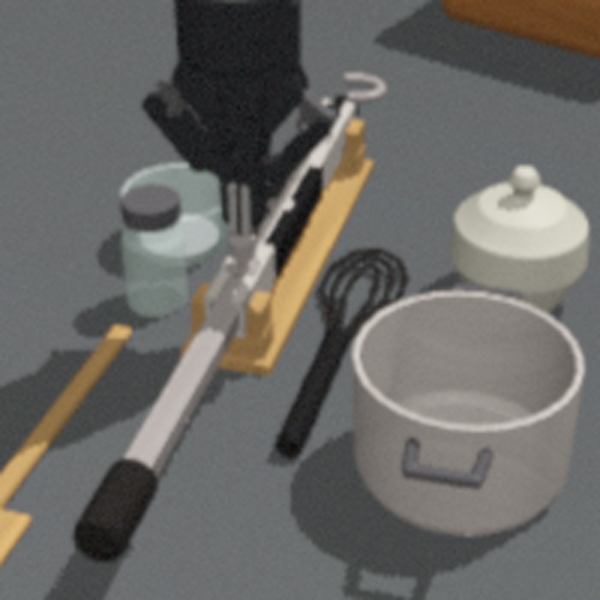

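The fingertips stand right over the button cap, at about (240,245) in the crop. The jar and whisk are clear.

Emit:
apply_moves(
  deltas=[
    [[0, -1, 3, 0, 0, 0, 0], [0, 0, 2, 0, 0, 0, 0], [0, 0, 1, 0, 0, 0, 0], [0, 0, 1, 0, 0, 0, 0], [0, 0, 0, 0, 0, 0, 0]],
  ],
)

```text
t: 3.85
eef_pos: [0.5612, 0.0148, 0.0755]
orientation: [-0.0, 0.579, 0.815, 0.0]
ft_force: [-1.7, -0.0, 5.0]
grip_width: 0.0
finger_force: 2.1
```

```bash
python3 s.py
```

```text
t 3.85 pole xyz mm [-0.7  0.5 75.5] F pole [-1.6   0.54  4.95] 1.599621501354972e-05
toolx [-0.329  0.944  0.   ] z [ 0.  0. -1.] btn in tool mm [-0.5  0.7 -0.5] yawerr 0.11
```

Emit:
apply_moves(
  deltas=[
    [[0, 0, 1, 0, 0, 0, 0], [0, 0, 1, 0, 0, 0, 0], [0, 0, 1, 0, 0, 0, 0], [0, 0, 1, 0, 0, 0, 0], [0, 0, 0.5, 0, 0, 0, 0], [0, 0, 0, 0, 0, 0, 0]],
  ],
)

```text
t: 4.45
eef_pos: [0.5613, 0.0147, 0.0711]
orientation: [0.0, 0.579, 0.815, 0.0]
ft_force: [-2.9, 0.0, 7.7]
grip_width: -0.0001
finger_force: 3.6
```

```bash
python3 s.py
```

```text
t 4.45 pole xyz mm [-0.6  0.5 71.1] F pole [-2.73  0.95  7.73] -0.0001413484433221343
toolx [-0.329  0.944  0.   ] z [ 0.  0. -1.] btn in tool mm [-0.5  0.6 -4.9] yawerr 0.11
```

Emit:
apply_moves(
  deltas=[
    [[1, 0, 0, 0, 0, 0, 0], [1, 0, 0, 0, 0, 0, 0], [1, 0, 0, 0, 0, 0, 0], [1, 0, 0, 0, 0, 0, 0], [1, 0, 0, 0, 0, 0, 0], [1, 0, 0, 0, 0, 0, 0], [1, 0, 0, 0, 0, 0, 0], [1, 0, 0, 0, 0, 0, 0]],
  ],
)

```text
t: 5.25
eef_pos: [0.559, 0.0213, 0.0713]
orientation: [0.001, 0.58, 0.815, -0.0]
ft_force: [-0.5, -2.2, 7.5]
grip_width: 0.0002
finger_force: 3.6
```

```bash
python3 s.py;python3 -c "
from cell import cams
import cv2
f=cams.grab_frame('scene');cv2.imwrite('pics/e.png',cv2.resize(f['pixels'][150:300,170:320,::-1],(600,600),interpolation=cv2.INTER_CUBIC))"
```

```text
t 5.25 pole xyz mm [-0.6  7.5 71.3] F pole [-1.2  -1.87  7.46] 0.0001556815376284755
toolx [-0.328  0.945 -0.001] z [ 0.001 -0.001 -1.   ] btn in tool mm [-7.5  0.6 -4.7] yawerr 0.08
```

View pics/e.png

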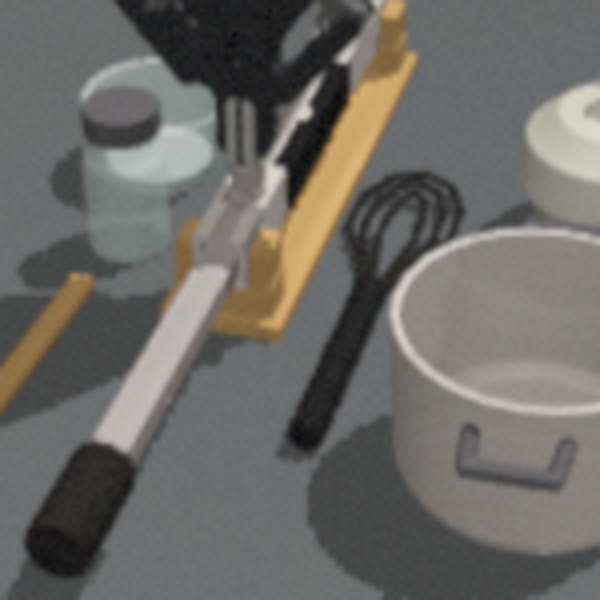

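The grip has moved slightly towards the cradle (its end is now at about (185,292) in the full image), so the tube seems to be following. Sliding on.

Emit:
apply_moves(
  deltas=[
    [[1.5, 0, 0, 0, 0, 0, 0], [1.5, 0, 0, 0, 0, 0, 0], [1.5, 0, 0, 0, 0, 0, 0], [1.5, 0, 0, 0, 0, 0, 0], [1.5, 0, 0, 0, 0, 0, 0], [1.5, 0, 0, 0, 0, 0, 0], [1.5, 0, 0, 0, 0, 0, 0], [1.5, 0, 0, 0, 0, 0, 0], [1.5, 0, 0, 0, 0, 0, 0], [1.5, 0, 0, 0, 0, 0, 0]],
  ],
)

```text
t: 6.3
eef_pos: [0.5541, 0.0356, 0.0713]
orientation: [0.001, 0.58, 0.815, -0.0]
ft_force: [-1.3, -1.9, 7.6]
grip_width: -0.0001
finger_force: 3.6
```

```bash
cat > g.py <<'E'
from cell import cams
from h import *
from scipy.optimize import minimize_scalar
f0=dict(np.load("top0.npz")); f=cams.grab_frame("top"); 
e=np.array([-.327,.945,0]);x=np.array([.945,.327,0]);o=np.array([.5620,.0145,0])
def prof(F):
    ys=np.arange(-.275,-.05,.0005); g=cv2.cvtColor(F["pixels"],cv2.COLOR_RGB2GRAY).astype(np.float32)
    uv=np.array([[pix(F,o+e*y+x*w+[0,0,.05]) for y in ys] for w in(-.004,0,.004)],np.float32)
    return ys,cv2.remap(g,uv[...,0],uv[...,1],cv2.INTER_LINEAR).mean(0)
def edge(F):  # grip/inner tube border: dark->bright
    ys,p=prof(F); k=np.nonzero((p[:-1]<90)&(p[1:]>=90))[0]; return ys[k]*1e3
print("grip border y mm: start",edge(f0),"now",edge(f))
E
python3 s.py; python3 g.py
```

```text
t 6.3 pole xyz mm [-0.6 22.5 71.3] F pole [-1.9  -1.4   7.56] -0.0001009160146542641
toolx [-0.328  0.945 -0.001] z [ 0.001 -0.001 -1.   ] btn in tool mm [-22.5   0.6  -4.7] yawerr 0.07
grip border y mm: start [-197.] now [-175.5  -56. ]
```

The tube has slid 21.5 mm, so the wall now holds the button. I'll lift, step back behind the cap, and push it from the side.

Emit:
apply_moves(
  deltas=[
    [[0, 0, -4, 0, 0, 0, 0], [0, 0, -10, 0, 0, 0, 0], [-10, 0, 0, 0, 0, 0, 0], [-20, 0, 0, 0, 0, 0, 0], [0, 0, 0, 0, 0, 0, 0], [0, 0, 10, 0, 0, 0, 0], [0, 0, 8, 0, 0, 0, 0], [0, 0, 4, 0, 0, 0, 0], [0, 0, 0, 0, 0, 0, 0]],
  ],
)

```text
t: 7.25
eef_pos: [0.5625, 0.0088, 0.0617]
orientation: [-0.001, 0.579, 0.815, -0.001]
ft_force: [0.3, -0.1, -1.1]
grip_width: -0.0001
finger_force: 0.0
```

```bash
python3 s.py; python3 g.py
```

```text
t 7.25 pole xyz mm [-1.4 -5.6 61.7] F pole [ 0.26 -0.22 -1.12] -5.556765890176054e-05
toolx [-0.33   0.944  0.001] z [-0.002  0.    -1.   ] btn in tool mm [  5.6   1.4 -14.3] yawerr 0.17
grip border y mm: start [-197.] now [-175.5 -118.  -100.5]
```

Emit:
apply_moves(
  deltas=[
    [[0, 1, 0, 0, 0, 0, 0], [2, 0, -1, 0, 0, 0, 0], [1, 0, 0, 0, 0, 0, 0], [1, 0, 0, 0, 0, 0, 0], [1, 0, 0, 0, 0, 0, 0], [1, 0, 0, 0, 0, 0, 0], [1, 0, 0, 0, 0, 0, 0], [1, 0, 0, 0, 0, 0, 0], [1, 0, 0, 0, 0, 0, 0], [1, 0, 0, 0, 0, 0, 0], [1, 0, 0, 0, 0, 0, 0], [0, 0, 0, 0, 0, 0, 0]],
  ],
)

```text
t: 8.5
eef_pos: [0.5612, 0.0176, 0.0639]
orientation: [0.001, 0.58, 0.815, -0.0]
ft_force: [1.7, -5.1, -0.7]
grip_width: -0.0
finger_force: 2.5
```

```bash
python3 s.py; python3 g.py
```

```text
t 8.5 pole xyz mm [ 0.3  3.1 63.9] F pole [-0.07 -5.34 -0.73] -3.930003785495266e-05
toolx [-0.328  0.945 -0.002] z [ 0.001 -0.002 -1.   ] btn in tool mm [ -3.2  -0.3 -12.1] yawerr 0.06
grip border y mm: start [-197.] now [-175.   -97.5  -78.5]
```

Emit:
apply_moves(
  deltas=[
    [[1, 0, 0, 0, 0, 0, 0], [1, 0, 0, 0, 0, 0, 0], [1, 0, 0, 0, 0, 0, 0], [0, 0, 0, 0, 0, 0, 0]],
  ],
)

```text
t: 8.95
eef_pos: [0.5604, 0.0199, 0.0639]
orientation: [0.001, 0.58, 0.815, -0.0]
ft_force: [1.5, -6.2, -1.4]
grip_width: 0.0
finger_force: 3.1
```

```bash
python3 s.py; python3 g.py
```

```text
t 8.95 pole xyz mm [ 0.2  5.6 63.9] F pole [-0.55 -6.34 -1.44] 3.6601956621839175e-05
toolx [-0.328  0.945 -0.002] z [ 0.001 -0.002 -1.   ] btn in tool mm [ -5.7  -0.2 -12.1] yawerr 0.04
grip border y mm: start [-197.] now [-173.  -91.]
```

Emit:
apply_moves(
  deltas=[
    [[2, 0, 0, 0, 0, 0, 0], [2, 0, 0, 0, 0, 0, 0], [2, 0, 0, 0, 0, 0, 0], [2, 0, 0, 0, 0, 0, 0], [2, 0, 0, 0, 0, 0, 0], [2, 0, 0, 0, 0, 0, 0], [2, 0, 0, 0, 0, 0, 0], [2, 0, 0, 0, 0, 0, 0], [2, 0, 0, 0, 0, 0, 0], [2, 0, 0, 0, 0, 0, 0], [2, 0, 0, 0, 0, 0, 0], [2, 0, 0, 0, 0, 0, 0]],
  ],
)

```text
t: 10.2
eef_pos: [0.5525, 0.0424, 0.0639]
orientation: [0.001, 0.58, 0.815, -0.0]
ft_force: [3.3, -7.8, -1.6]
grip_width: 0.0001
finger_force: 3.5
```

```bash
python3 s.py; python3 g.py
```

```text
t 10.2 pole xyz mm [ 0.2 29.5 63.9] F pole [ 0.56 -8.41 -1.57] 8.923689807511683e-05
toolx [-0.327  0.945 -0.002] z [ 0.001 -0.002 -1.   ] btn in tool mm [-29.5  -0.2 -12. ] yawerr 0.02
grip border y mm: start [-197.] now [-149.]
```

Emit:
apply_moves(
  deltas=[
    [[1.2, 0, 0, 0, 0, 0, 0], [1.2, 0, 0, 0, 0, 0, 0], [1.2, 0, 0, 0, 0, 0, 0], [1.2, 0, 0, 0, 0, 0, 0], [1.2, 0, 0, 0, 0, 0, 0], [1.2, 0, 0, 0, 0, 0, 0], [1.2, 0, 0, 0, 0, 0, 0], [1.2, 0, 0, 0, 0, 0, 0], [1.2, 0, 0, 0, 0, 0, 0], [1.2, 0, 0, 0, 0, 0, 0], [1.2, 0, 0, 0, 0, 0, 0], [0, 0, 0, 0, 0, 0, 0]],
  ],
)

```text
t: 11.45
eef_pos: [0.5479, 0.056, 0.0639]
orientation: [0.001, 0.58, 0.815, -0.0]
ft_force: [2.3, -4.9, -0.2]
grip_width: -0.0005
finger_force: 2.5
```

```bash
python3 s.py; python3 g.py
```

```text
t 11.45 pole xyz mm [ 0.2 43.8 63.9] F pole [ 0.53 -5.42 -0.16] -0.0005150159676560495
toolx [-0.328  0.945 -0.001] z [ 0.001 -0.001 -1.   ] btn in tool mm [-43.8  -0.3 -12. ] yawerr 0.08
grip border y mm: start [-197.] now [-135.]
```

Emit:
apply_moves(
  deltas=[
    [[1, 0, 0, 0, 0, 0, 0], [1, 0, 0, 0, 0, 0, 0], [1, 0, 0, 0, 0, 0, 0], [1, 0, 0, 0, 0, 0, 0], [1, 0, 0, 0, 0, 0, 0]],
  ],
)

```text
t: 12.0
eef_pos: [0.5463, 0.0605, 0.0639]
orientation: [0.001, 0.58, 0.815, -0.0]
ft_force: [2.6, -6.2, -1.3]
grip_width: 0.0001
finger_force: 2.8
```

Emit:
apply_moves(
  deltas=[
    [[1, 0, 0, 0, 0, 0, 0], [1, 0, 0, 0, 0, 0, 0], [1, 0, 0, 0, 0, 0, 0], [1, 0, 0, 0, 0, 0, 0], [1, 0, 0, 0, 0, 0, 0]],
  ],
)

```text
t: 12.5
eef_pos: [0.5446, 0.0652, 0.0639]
orientation: [0.001, 0.58, 0.815, -0.0]
ft_force: [1.0, -4.5, -0.8]
grip_width: -0.0002
finger_force: 2.7
```

```bash
python3 s.py; python3 g.py
```

```text
t 12.5 pole xyz mm [ 0.2 53.6 63.9] F pole [-0.5  -4.62 -0.8 ] -0.0002459385540512843
toolx [-0.328  0.945 -0.001] z [ 0.001 -0.001 -1.   ] btn in tool mm [-53.6  -0.2 -12. ] yawerr 0.07
grip border y mm: start [-197.] now [-125.]
```

Emit:
apply_moves(
  deltas=[
    [[1, 0, 0, 0, 0, 0, 0], [1, 0, 0, 0, 0, 0, 0], [1, 0, 0, 0, 0, 0, 0], [1, 0, 0, 0, 0, 0, 0]],
  ],
)

```text
t: 12.95
eef_pos: [0.5433, 0.0692, 0.0639]
orientation: [0.001, 0.58, 0.815, -0.0]
ft_force: [1.9, -4.9, 0.1]
grip_width: 0.0002
finger_force: 2.5
```

Emit:
apply_moves(
  deltas=[
    [[1, 0, 0, 0, 0, 0, 0], [1, 0, 0, 0, 0, 0, 0]],
  ],
)

```text
t: 13.15
eef_pos: [0.5426, 0.0712, 0.064]
orientation: [0.0, 0.58, 0.815, -0.0]
ft_force: [1.4, -4.1, 1.4]
grip_width: -0.0001
finger_force: 2.4
```

Emit:
apply_moves(
  deltas=[
    [[0.8, 0, 0, 0, 0, 0, 0], [0.8, 0, 0, 0, 0, 0, 0]],
  ],
)

```text
t: 13.35
eef_pos: [0.5419, 0.0733, 0.064]
orientation: [0.0, 0.579, 0.815, 0.0]
ft_force: [1.7, -4.5, 2.1]
grip_width: 0.0002
finger_force: 2.0
```

```bash
python3 s.py; python3 g.py
```

```text
t 13.35 pole xyz mm [ 0.2 62.2 64. ] F pole [ 0.14 -4.78  2.07] 0.00020080847580870108
toolx [-0.329  0.944 -0.   ] z [ 0. -0. -1.] btn in tool mm [-62.2  -0.3 -12. ] yawerr 0.1
grip border y mm: start [-197.] now [-117.]
```

Fz turned upward at about 80 mm, so the button may be rising in the hole. I'll back off and look.

Emit:
apply_moves(
  deltas=[
    [[-4, 0, 0, 0, 0, 0, 0], [-10, 0, 0, 0, 0, 0, 0], [-20, 0, -10, 0, 0, 0, 0], [-30, 0, -30, 0, 0, 0, 0], [-30, 0, -30, 0, 0, 0, 0], [0, 0, 0, 0, 0, 0, 0]],
  ],
)

```text
t: 14.0
eef_pos: [0.5765, -0.0212, 0.1379]
orientation: [0.004, 0.582, 0.813, 0.001]
ft_force: [-0.7, -0.3, -0.7]
grip_width: -0.0001
finger_force: 0.0
```

```bash
cat > b.py <<'E'
from cell import cams
from h import *
f=cams.grab_frame("top"); P=cloud(f)
f0=dict(np.load("top0.npz"));P0=cloud(f0)
e=np.array([-.327,.945,0]);x=np.array([.945,.327,0]);o=np.array([.5620,.0145,0])
for n,Q,y0 in(("start",P0,0),("now",P,.081)):
    d=Q-o; y=d@e; w=d@x; m=(abs(w)<.014)&(abs(y-y0)<.02)&(Q[...,2]>.066)&(Q[...,2]<.085)
    print(n,m.sum(),"y",np.mean(y[m])*1e3,"z med",np.median(Q[m][:,2])*1e3)
cv2.imwrite("pics/b.png",cv2.resize(f["pixels"][190:270,130:300,::-1],(680,320),interpolation=cv2.INTER_CUBIC))
s=cams.grab_frame("scene");cv2.imwrite("pics/bs.png",cv2.resize(s["pixels"][130:250,190:310,::-1],(600,600),interpolation=cv2.INTER_CUBIC))
E
python3 b.py; python3 g.py
```

```text
start 69 y -0.08720082692944466 z med 75.74059984767949
now 73 y 81.34711619833065 z med 73.27378035144297
grip border y mm: start [-197.] now [-226.5 -196.5]
```

View pics/b.png

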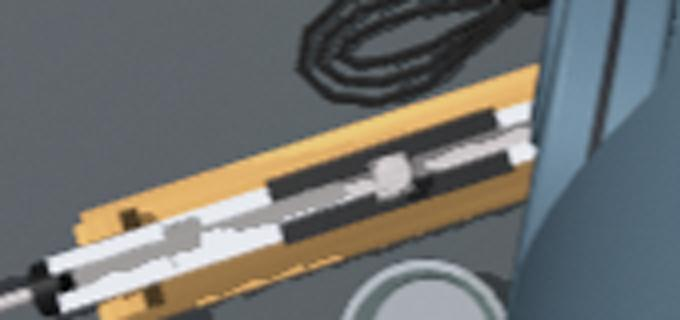

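View pics/bs.png

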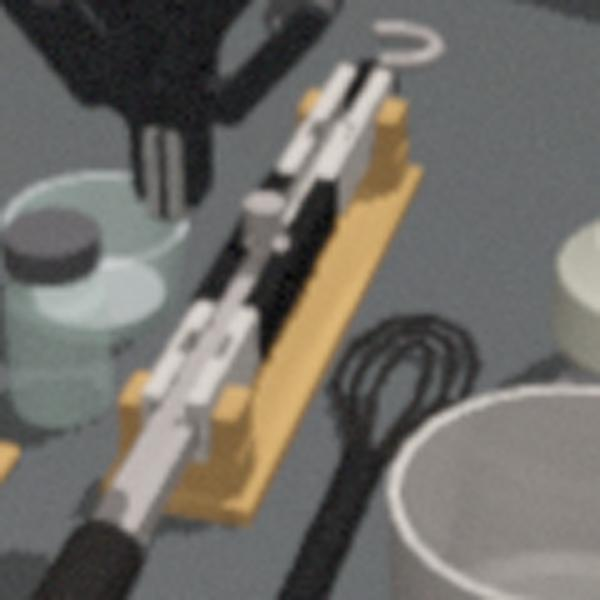

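The cap is at 81 mm with its top at about 73 mm, 2.4 mm low, so it is still held under the wall just short of the hole. I'll go back and push a little further.

Emit:
apply_moves(
  deltas=[
    [[30, 0, 30, 0, 0, 0, 0], [30, 0, 30, 0, 0, 0, 0], [10, 0, 10, 0, 0, 0, 0], [5, 0, 0, 0, 0, 0, 0], [0, 0, 0, 0, 0, 0, 0], [5, 0, 0, 0, 0, 0, 0], [5, 0, 0, 0, 0, 0, 0], [3, 0, 0, 0, 0, 0, 0], [2, 0, 0, 0, 0, 0, 0], [1, 0, 0, 0, 0, 0, 0]],
  ],
)

```text
t: 15.15
eef_pos: [0.5429, 0.0708, 0.064]
orientation: [0.0, 0.579, 0.815, 0.0]
ft_force: [-0.1, 0.2, 1.1]
grip_width: -0.0001
finger_force: 0.0
```

Emit:
apply_moves(
  deltas=[
    [[1, 0, 0, 0, 0, 0, 0], [1, 0, 0, 0, 0, 0, 0]],
  ],
)

```text
t: 15.35
eef_pos: [0.5421, 0.0724, 0.0638]
orientation: [0.0, 0.579, 0.815, -0.0]
ft_force: [-0.3, 0.0, 0.7]
grip_width: 0.0002
finger_force: 0.0
```

```bash
python3 s.py; python3 g.py
```

```text
t 15.35 pole xyz mm [ 0.2 61.2 63.8] F pole [-0.25  0.14  0.72] 0.00022130124263734777
toolx [-0.329  0.944 -0.   ] z [ 0. -0. -1.] btn in tool mm [-61.2  -0.3 -12.2] yawerr 0.1
grip border y mm: start [-197.] now [-116.]
```

Emit:
apply_moves(
  deltas=[
    [[1, 0, 0, 0, 0, 0, 0], [1, 0, 0, 0, 0, 0, 0]],
  ],
)

```text
t: 15.6
eef_pos: [0.5417, 0.0737, 0.0638]
orientation: [0.0, 0.579, 0.815, -0.0]
ft_force: [0.6, -3.2, -1.0]
grip_width: 0.0001
finger_force: 1.7
```

Emit:
apply_moves(
  deltas=[
    [[0.7, 0, 0, 0, 0, 0, 0], [0.7, 0, 0, 0, 0, 0, 0]],
  ],
)

```text
t: 15.8
eef_pos: [0.5414, 0.0745, 0.0639]
orientation: [0.001, 0.58, 0.815, -0.0]
ft_force: [0.7, -1.9, 0.1]
grip_width: 0.0001
finger_force: 0.6
```

```bash
python3 s.py; python3 g.py
```

```text
t 15.8 pole xyz mm [ 0.2 63.5 63.9] F pole [ 0.04 -1.98  0.05] 0.00011901258611121503
toolx [-0.328  0.945 -0.001] z [ 0.001 -0.001 -1.   ] btn in tool mm [-63.5  -0.2 -12. ] yawerr 0.05
grip border y mm: start [-197.] now [-115.]
```

Emit:
apply_moves(
  deltas=[
    [[0.7, 0, 0, 0, 0, 0, 0], [0.7, 0, 0, 0, 0, 0, 0]],
  ],
)

```text
t: 16.05
eef_pos: [0.5404, 0.0775, 0.0638]
orientation: [-0.0, 0.579, 0.815, 0.0]
ft_force: [-0.1, -1.5, 0.6]
grip_width: 0.0
finger_force: 0.8
```

```bash
python3 s.py; python3 g.py
```

```text
t 16.05 pole xyz mm [ 0.2 66.6 63.8] F pole [-0.62 -1.42  0.63] 2.6388817472664436e-05
toolx [-0.329  0.944  0.   ] z [-0.  0. -1.] btn in tool mm [-66.6  -0.3 -12.2] yawerr 0.14
grip border y mm: start [-197.] now [-112.]
```

Resistance dropped and the tube jumped to about 85 mm. I'll back off and check again.

Emit:
apply_moves(
  deltas=[
    [[-4, 0, 0, 0, 0, 0, 0], [-10, 0, 0, 0, 0, 0, 0], [-20, 0, -10, 0, 0, 0, 0], [-30, 0, -30, 0, 0, 0, 0], [-30, 0, -30, 0, 0, 0, 0], [0, 0, 0, 0, 0, 0, 0]],
  ],
)

```text
t: 16.7
eef_pos: [0.5754, -0.0183, 0.1381]
orientation: [0.004, 0.582, 0.813, 0.001]
ft_force: [0.3, 0.1, -0.1]
grip_width: -0.0001
finger_force: 0.0
```

```bash
python3 b.py
```

```text
start 69 y -0.08720082692944466 z med 75.74059984767949
now 78 y 85.30068275023154 z med 75.07939597417437
```

View pics/bs.png

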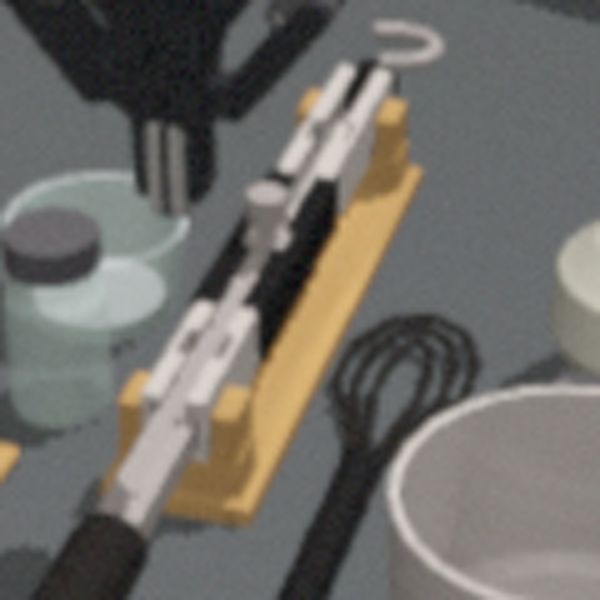

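The cap looks raised, with its stem visible above the collar at about (265,225). I'll average several depth frames to confirm.

```bash
python3 - <<'E'
from cell import cams
from h import *
e=np.array([-.327,.945,0]);x=np.array([.945,.327,0]);o=np.array([.5620,.0145,0]);Z=[];T=[];Y=[]
for i in range(12):
    P=cloud(cams.grab_frame("top"));d=P-o;y=d@e;w=d@x
    m=(w**2+(y-.0853)**2<.006**2)&(P[...,2]>.066)&(P[...,2]<.085);Z.append(P[m][:,2].mean()*1e3)
    m=(abs(w)<.014)&(abs(y-.085)<.02)&(P[...,2]>.066)&(P[...,2]<.085);Y.append(y[m].mean()*1e3)
    t=(abs(abs(w)-.009)<.003)&(abs(y-.15)<.012);T.append(np.median(P[t][:,2])*1e3)
print("z",np.mean(Z),np.std(Z),"tube",np.mean(T),"y",np.mean(Y),np.std(Y))
P=cloud(dict(np.load("top0.npz")));d=P-o;y=d@e;w=d@x
print("start z",P[(w**2+y**2<.006**2)&(P[...,2]>.066)&(P[...,2]<.085)][:,2].mean()*1e3,"tube",np.median(P[(abs(abs(w)-.009)<.003)&(abs(y-.15)<.012)][:,2])*1e3)
E
python3 s.py
```

```text
z 75.56987415364269 0.27381528033681735 tube 53.463018661122874 y 85.41690560258365 0.04496976361713984
start z 75.8797057259271 tube 53.335496558802056
t 17.4 pole xyz mm [  0.3 -27.7 133.7] F pole [-0.8  -0.54 -0.91] 3.9179808919904787e-05
toolx [-0.329  0.944  0.   ] z [-0. -0. -1.] btn in tool mm [27.7 -0.3 57.7] yawerr 0.13
```

The cap top is 22.1 mm above the tube, so the button is fully up, and the hand is clear.

```bash
python3 -c "
from cell import manip
print(manip.finish_job())"
```

```text
the job is handed in; nothing more can be done
None
```

The pole is one hole shorter: the camera shows the button fully up in the collar hole, about 85 mm from the first, with the hand clear; the job is handed in, but the hand-in call gave no verdict.

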